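# Complete the carton layer on the carrier board and lock the retaining bar over it

## Task

Finish the layer on the plywood carrier board: keeping them upright, gently set the loose brown carton and the white carton down in their outlines (brown in the empty black outline, beside the carton already there; white crosswise in the white outline). Then lay the aluminium bar down just as gently into the notches of both yellow brackets, with both ends sticking out about equally, and turn the red keeper fully across the bar to lock it in. Leave the carton already on the board in its place, and do not disturb the spray bottle, the tape roll or the screwdriver.

Things in the scene. Friction and masses are not known exactly. Their poses are not given: they have to be found in the camera images.
- board: Fixed plywood board 300 x 130 x 18 mm; origin under its centre, on the table; x along its length, z up. At x = -132 and +132 mm a yellow bracket (20 mm thick along x, 46 wide) has a top notch: 24 mm wide, centred on y = 0, floor 110 and walls to 126 mm above the table. By the notch at x = -132, at y = 34 mm, a boss 26 mm wide, 131 mm high carries the red keeper.
- kept_place (a point): Centre of the black outline that is already filled, on the board's upper face (18 mm above the table). Axes as the board's; the carton's long side lies along the board's x.
- brown_place (a point): Centre of the empty black outline (106 x 56 mm, long side along the board's x), on the board's upper face: place of the brown carton's underside. Outlines are 3 mm larger than a carton all round; neighbouring cartons stand 6 mm apart.
- white_place (a point): Centre of the white outline (56 x 106 mm, long side along the board's y, so crosswise to the two others), on the board's upper face: place of the white carton's underside.
- bar_place (a point): Point midway between the two notches, 119 mm above the table (9 mm above the notch floors), where the centre of the bar belongs; bar along the board's x.
- kept_carton: Brown gable-top carton already standing in its outline. Same size as the brown carton.
- brown_carton: Loose brown gable-top carton standing on the table, about 0.2 kg. Body 100 (x) x 50 (y) x 46 (z) mm, sloping roof to 58 mm, and on top an upright flat handle fin 80 mm long along x, 10 mm thick along y, reaching 84 mm above the underside: pinch the fin from above. Origin: centre of the underside, z up.
- white_carton: Loose white gable-top carton, otherwise the same as the brown carton.
- bar: Aluminium square bar with black end caps, 310 x 18 x 18 mm, long side along x, about 0.24 kg, lying on the table. Origin: centre of the underside. Laid in the notches it passes 8 mm above the carton handles.
- bar_mid (a point): Centre of the bar's volume (9 mm above its underside); axes as the bar's.
- keeper (a joint): Angle of the red keeper on its upright pivot, rad, -0.8 to 1.57; stays where left. 0: points along the board's -x, parallel to the bar; positive is anticlockwise from above, towards the board's -y; at 1.57 (stop) it lies across the notch above the bar. Flat arm 14 mm wide, 132 to 137 mm above the table, reaching 55 mm from the pivot.
- keeper_pivot (a point): Pivot of the keeper, on the boss, 132 mm above the table; axes as the board's.
- keeper_pin (a point): Middle of the round black pin that stands on the keeper arm, 48 mm from the pivot: 12 mm diameter, from 137 to 165 mm above the table (this point at 152 mm). Push or pinch it to turn the keeper.
- spray: Bystander: white bottle with blue cap, 54 mm diameter, 120 mm tall, standing; origin at the underside.
- tape: Bystander: roll of clear tape lying flat, 100 mm outside diameter, 48 mm high; origin at the underside.
- driver: Bystander: orange-handled screwdriver, 190 mm long, lying on the table.
Not all that is in view belongs to the job. What is shaped like the brown_carton but pink, purple or turquoise is not meant.

How it is judged:
By the outcome, as a careful person would: the job done as asked, in the order asked, and still so for the second after the job is handed in, with the robot touching nothing.
It also fails if it takes over 72 s, if anything falls off the work surface, if the arm or the gripper's body presses on something with over 40 N, if the wrist force passes 120 N, or if a joint passes its speed limit or range.

## Robot

A 6-joint arm with a two-finger parallel gripper is mounted at the origin on the work surface. World frame = base frame: x ahead of the robot, y to its left, z up, the work surface at z = 0. Lengths are in m, angles in degrees, forces in N, time in s.
With the tool pointing down it reaches from about 0.35 to 0.725 m from the base axis. Payload 6 kg.
Tool frame: the origin (TCP) lies midway between the tips of the shut fingers; the grasp point (between the pads) lies 19 mm behind it; z points along the fingers, y is the line along which they close (so a half turn about z gives the same grasp; the last joint's range is limited). The gripper opens to 85 mm and grips with 20 to 120 N. Pads are 22 mm wide; open, the fingers measure 114 mm over their backs; the gripper's body (76 mm by 85 mm) begins 54 mm behind the grasp point. The pads swing forward as they close: fully open they stand 13 mm farther back than shut.
Start: joints at [-52.958, 2.303, 4.859, 0, -92.561, -19.12], TCP at [0.185, -0.571, 0.231] pointing down, gripper open.
Joint ranges: [-146.85, 146.85], [-73.84, 115.35], [-62.03, 85.46], [-188.31, 113.3], [-161.28, -10.13], [-171.36, 171.36]. Speed limits (degrees/s): [147.25, 147.25, 172.46, 180, 180, 180].

## Interface

Orientations are given as [roll, pitch, yaw] about the fixed x, y, z axes, in that order (R = Rz(yaw) Ry(pitch) Rx(roll)).
In Python, from station import manip gives the robot as it stands.
- The arm moves only by the shell command python3 -m creep 'ROWS' [FORCE]. ROWS is JSON, one flat list of numbers, 7 for each row, row after row: the turn, a rotation vector about the world's x, y, z as a fraction of full scale, then the shift along the world's x, y, z as a fraction of full scale, then the closure, from 0 (fully open) to 1 (shut). A call has 1 to 5 rows; each row shifts and turns the commanded pose from where the row before left it; what a row does not reach is not made up. Full scale, the value 1, is 40 mm for a shift and 0.15 rad for a turn. A row lasts 1/10 s, in which the tool goes at most 50 mm and 8.59 degrees, less where a joint would pass 70% of its speed; a pose out of reach is approached as far as the arm can. A call with a number of a shift or a turn outside -1 to 1 is refused whole. A call with a gripper value outside its range is refused whole. The fingers move at their own pace and stop on an object; FORCE is the grip in N (left out, the last holds). Time passes only in rows, so rows that do not move let the fingers close. It gives the time, the measured TCP pose, the force, the opening and the grip force at its end, in the units of the state.
- manip.get_obs(): the state, without advancing time (a new reading comes with each control period).
- manip.capture(name): name is "side" or "top"; returns a dict with "pixels" (384x512x3 uint8, red, green, blue), "camera_matrix" (3x3 intrinsics, pixels), "dist_coeffs" ([k1, k2, p1, p2, k3] as OpenCV has them; the pictures are not rectified), "extrinsics" (4x4, takes a point from camera to world coordinates). Camera axes: x right, y up, looking along -z (the intrinsics and any distortion apply to the point x, -y, -z); pixel columns grow to the right and rows downward; lengths in m; the calibration is good to about 2 mm. A picture is of the moment at which its call begins. There is no depth.
- manip.job_done(): hands the job in; it is judged then, once.
The state is a dict: "clock": time; "joint_pos": joint angles; "qd": joint speeds; "tau": joint torques, N m; "position": TCP position; "tcp_rot": TCP orientation; "wrist_force": force on the tool from outside, world axes, zero at the start; "moment": the same for the moment, N m; "grip_width": opening from 0.0 (shut) to 1.0 (fully open); "gripper_force": force on a finger pad.
Only numpy, scipy, OpenCV 4.12 (cv2) and the standard library are available. Lean on these libraries where they do the work, as an engineer would, in place of code of your own. Each camera call takes 0.05 s, during which the arm holds its last target. There are 200 camera calls.

## Working session

There is one attempt and no reset: what is moved stays moved. The work goes in short steps, Python scripts to look and compute and a shell command to move; the robot and the scene stay as the last step left them, time stands still between calls to the robot, and variables do not carry over. Pictures are saved under pics/ and viewed, at most 10 in all, crops included, and the job is handed in when it is done.

```bash
mkdir -p pics; ls; python3 - <<'E'
from station import manip
import cv2,pickle
print(manip.get_obs())
d={}
for n in("top","side"):
    c=manip.capture(n); d[n]=c
    cv2.imwrite(f"pics/{n}0.png",cv2.resize(c["pixels"][:,:,::-1],(800,600),interpolation=cv2.INTER_CUBIC))
    print(n,c["camera_matrix"],c["dist_coeffs"],c["extrinsics"])
pickle.dump(d,open("d0.pkl","wb"))
E
```

```text
pics
{'clock': 0.0, 'joint_pos': array([-5.29600506e+01,  2.33861326e+00,  4.80209858e+00, -2.63076044e-02,
       -9.25615352e+01, -1.91214034e+01]), 'qd': array([ 0.01898689, -0.1512561 ,  0.02743456, -0.05439339, -0.07020793,
       -0.09105409]), 'tau': array([-1.36953354e-04, -3.68203461e+01,  3.47414482e+01,  6.93241194e+00,
       -5.47553107e-03,  5.52048519e-06]), 'position': array([ 0.18459275, -0.57055423,  0.23027799]), 'tcp_rot': array([ 1.79898750e+02, -7.28504387e-03, -1.62080294e+02]), 'wrist_force': array([ 0.46514689, -0.12911418, -0.47568228]), 'moment': array([-0.00291245, -0.02163589,  0.03805284]), 'gripper_force': 0.0, 'grip_width': 0.9999332534517134}
top [[466.79492679   0.         255.50546545]
 [  0.         466.79492679 190.57407358]
 [  0.           0.           1.        ]] [0.02517676 0.         0.         0.         0.        ] [[-2.44579904e-02  9.89454767e-01 -1.42762291e-01  3.37313473e-01]
 [-9.99700713e-01 -2.41302101e-02  4.02710677e-03 -6.85082932e-02]
 [ 5.39755914e-04  1.42818059e-01  9.89748812e-01  1.51103888e+00]
 [ 0.00000000e+00  0.00000000e+00  0.00000000e+00  1.00000000e+00]]
side [[459.72439705   0.         255.58965731]
 [  0.         459.72439705 198.16866618]
 [  0.           0.           1.        ]] [-0.13676682  0.          0.          0.          0.        ] [[-0.97920755  0.11547363 -0.16678856  0.30153642]
 [-0.20275926 -0.58314522  0.78665769  0.99944297]
 [-0.00642373  0.80411908  0.59443355  0.94672604]
 [ 0.          0.          0.          1.        ]]
```

View pics/top0.png

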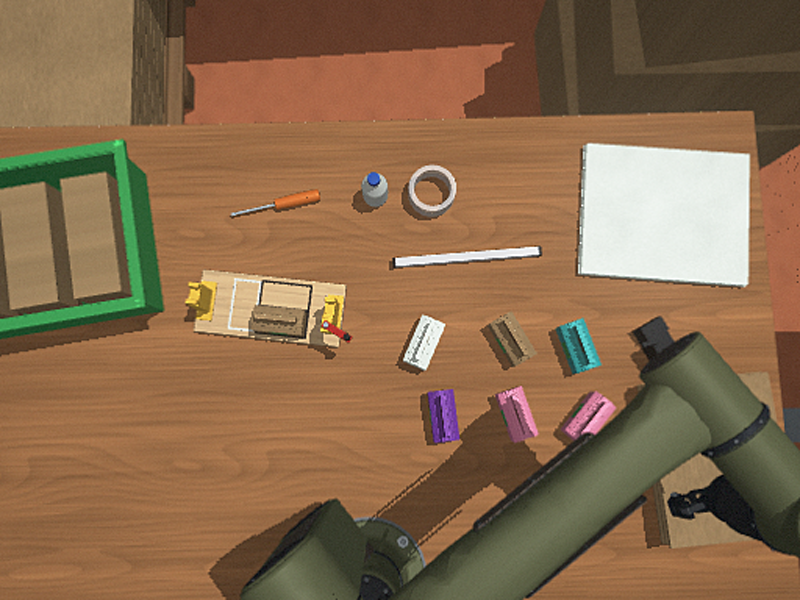

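View pics/side0.png

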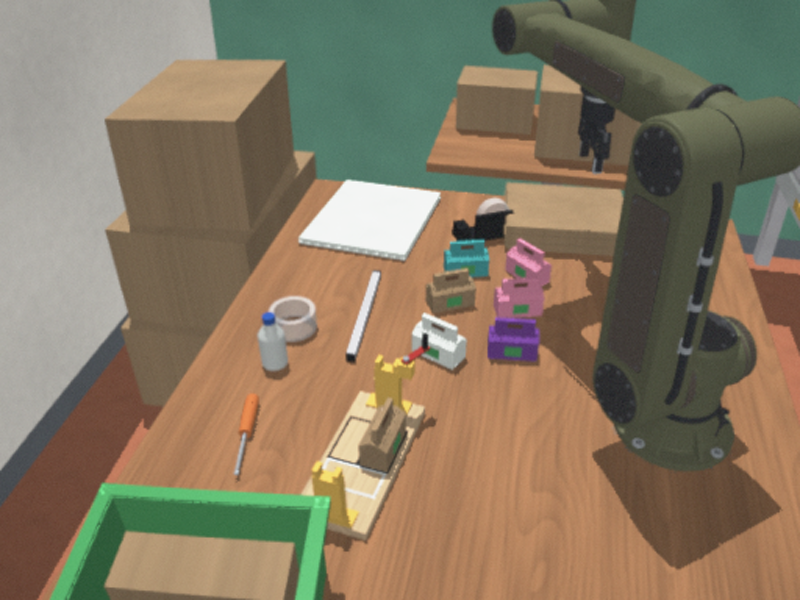

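Candidates for brown: loose brown (510,340), kept one on the board (278,320), turquoise (578,346), pinks (517,413) and (590,415), purple (443,416). Candidates for white: white carton (423,343), white slab (665,215). I choose brown (510,340) and white (423,343). The bar is at (467,257) and the board's -x end, with the keeper, is at (333,320). Now a close crop to check these.

```bash
python3 - <<'E'
import pickle,cv2,numpy as np
d=pickle.load(open("d0.pkl","rb"))
def cr(n,x0,y0,w,h,s):return cv2.resize(d[n]["pixels"][y0:y0+h,x0:x0+w,::-1],None,fx=s,fy=s,interpolation=cv2.INTER_CUBIC)
A=np.zeros((600,800,3),np.uint8)
A[:385,:770]=cr("top",115,170,110,55,7); A[388:598,:600]=cr("top",245,155,150,95,4)[170:380]
cv2.imwrite("pics/c1.png",A)
B=np.zeros((600,800,3),np.uint8)
B[:600,:400]=cr("side",190,222,80,120,5); B[:425,405:790]=cr("side",255,160,77,85,5)
cv2.imwrite("pics/c2.png",B)
E
```

```text
(no output)
```

View pics/c1.png

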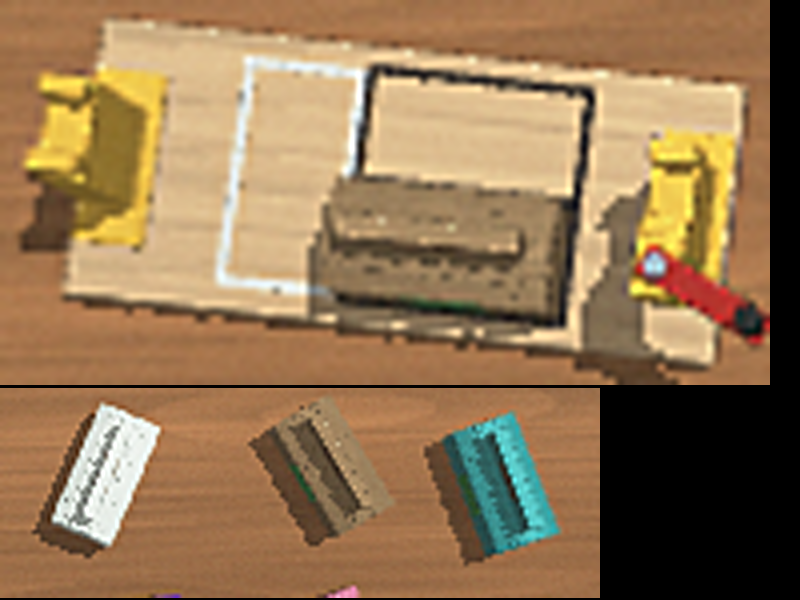

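View pics/c2.png

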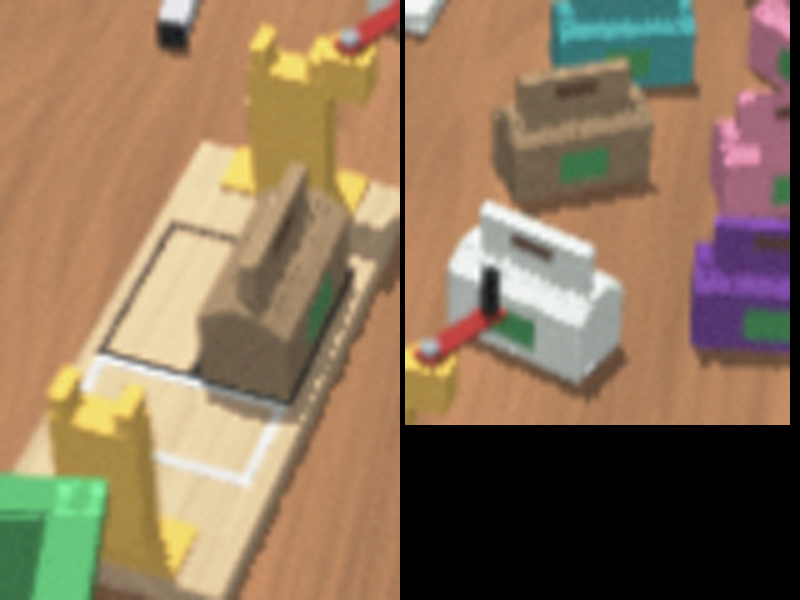

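The crops confirm the loose brown carton in the top crop at (322,470) and the white one at (105,475). Kept carton is on the board at (440,245), keeper pivot (654,265), pin (748,320). The empty black outline is at (480,130) and the white outline at (290,170). Now I'll fit poses.

```bash
cat > h.py <<'E'
import numpy as np,cv2,pickle
from scipy.optimize import minimize,least_squares
def proj(c,P):
    E=np.linalg.inv(c["extrinsics"]);q=np.asarray(P,float)@E[:3,:3].T+E[:3,3]
    q=q*[1,-1,-1]
    return cv2.projectPoints(q,np.zeros(3),np.zeros(3),c["camera_matrix"],np.array(c["dist_coeffs"]))[0][:,0]
def ray(c,uv,z):
    n=cv2.undistortPoints(np.array([[uv]],float),c["camera_matrix"],np.array(c["dist_coeffs"]))[0,0]
    d=c["extrinsics"][:3,:3]@[n[0],-n[1],-1];o=c["extrinsics"][:3,3]
    return o+d*(z-o[2])/d[2]
def T(p,L,z=0):
    x,y,a=p[:3];C,S=np.cos(a),np.sin(a);L=np.asarray(L,float)
    return np.c_[x+C*L[:,0]-S*L[:,1],y+S*L[:,0]+C*L[:,1],L[:,2]+z]
def box(x,y,z0,z1):return [[i*x,j*y,k] for i in(-1,1) for j in(-1,1) for k in(z0,z1)]
CARTON=[box(.05,.025,0,.046)+box(.05,.005,.058,.058),box(.04,.005,.05,.084)]
BAR=[box(.155,.009,0,.018)]
S=6
def fit(d,parts,masks,p0,z=0):
    """masks: {cam:(mask,x0,y0)}; maximise IoU of the silhouette"""
    up={n:cv2.resize(m.astype(np.float32),None,fx=S,fy=S,interpolation=cv2.INTER_LINEAR)>.5 for n,(m,_,_) in masks.items()}
    def cost(p):
        t=0
        for n,(m,x0,y0) in masks.items():
            r=np.zeros(up[n].shape,np.uint8)
            for L in parts:
                q=(proj(d[n],T(p,L,z))-[x0,y0]+.5)*S-.5
                cv2.fillConvexPoly(r,np.round(cv2.convexHull(q.astype(np.float32))*16).astype(np.int32),1,shift=4)
            r=r>0;t+=1-(r&up[n]).sum()/(r|up[n]).sum()
        return t
    best=None
    for da in(-.15,0,.15):
        s=np.array(p0)+[0,0,da]
        R=minimize(cost,s,method="Nelder-Mead",options=dict(initial_simplex=[s,s+[.01,0,0],s+[0,.01,0],s+[0,0,.1]],xatol=1e-4,fatol=1e-5,maxiter=300))
        if best is None or R.fun<best.fun:best=R
    return best.x,best.fun
def mask(img,x0,y0,w,h,f,seed):
    """connected component of f(hsv) nearest the seed pixel"""
    m=f(cv2.cvtColor(img[y0:y0+h,x0:x0+w],cv2.COLOR_RGB2HSV).astype(int)).astype(np.uint8)
    m=cv2.morphologyEx(m,cv2.MORPH_CLOSE,np.ones((3,3)))
    l=cv2.connectedComponents(m,connectivity=4)[1];ys,xs=np.nonzero(l)
    i=np.argmin((xs+x0-seed[0])**2+(ys+y0-seed[1])**2);m=l==l[ys[i],xs[i]]
    c,_=cv2.findContours(m.astype(np.uint8),cv2.RETR_EXTERNAL,cv2.CHAIN_APPROX_NONE)
    return cv2.drawContours(np.zeros(m.shape,np.uint8),c,-1,1,-1)>0,x0,y0
E
python3 - <<'E'
from h import *
d=pickle.load(open("d0.pkl","rb"));t,s=d["top"],d["side"]
ti=lambda x,y:np.array([115+(x+.5)/7-.5,170+(y+.5)/7-.5])
si=lambda x,y:np.array([190+(x+.5)/5-.5,222+(y+.5)/5-.5])
# board
L=np.array([[.15,-.065,.018],[-.15,-.065,.018],[.15,.065,.018],[-.15,.065,.018]])
U=np.array([ti(105,22),ti(744,86),ti(65,292),ti(712,364)])
r=least_squares(lambda p:(proj(t,T(p,L))-U).ravel(),[.4,.2,1.57]);b=r.x
print("board",b,np.degrees(b[2]),r.fun.round(2))
def toB(w):
    C,Sn=np.cos(b[2]),np.sin(b[2]);e=w[:2]-b[:2];return np.array([C*e[0]+Sn*e[1],-Sn*e[0]+C*e[1]])*1e3
for n,u in dict(wTL=(248,62),wBL=(221,279),kTL=(371,70),kTR=(590,92),kBR=(563,322)).items():print(n,toB(ray(t,ti(*u),.018)).round(1))
for n,u in dict(wbot=(248,483),kfar=(172,225),kw=(103,353),kwR=(290,403),bfar=(205,143)).items():print("side",n,toB(ray(s,si(*u),.018)).round(1))
print("pivot",toB(ray(t,ti(654,265),.138)),"pin",toB(ray(t,ti(748,320),.165)))
import sys
grey=lambda h:(h[...,1]<60)&(h[...,2]>120)
ngrey=lambda h:(h[...,1]<125)
def show(n,ms):print(n,[(c,m[0].sum()) for c,m in ms.items()])
ms=dict(top=mask(t["pixels"],250,195,42,48,grey,(271,220)),side=mask(s["pixels"],260,195,42,45,grey,(283,222)))
show("w",ms);print("white",fit(d,CARTON,ms,[*ray(t,(271,220),.05)[:2],-.4]))
brn=lambda h:((h[...,1]<130)&(h[...,2]>60))|((h[...,0]>35)&(h[...,0]<90))
ms=dict(top=mask(t["pixels"],300,195,48,46,brn,(326,217)),side=mask(s["pixels"],268,168,38,36,brn,(290,188)))
show("b",ms);print("brown",fit(d,CARTON,ms,[*ray(t,(326,217),.05)[:2],.5]))
cv2.imwrite("pics/m.png",np.hstack([cv2.resize(np.dstack([m[0]*255]*3).astype(np.uint8)//2+d[c]["pixels"][m[2]:m[2]+m[0].shape[0],m[1]:m[1]+m[0].shape[1],::-1]//2,(390,390),interpolation=0) for c,m in ms.items()]))
p=[*ray(t,(299,164),.01)[:2],-1.5]
bar=lambda h:((h[...,1]<70)&(h[...,2]>110))|(h[...,2]<45)
ms=dict(top=mask(t["pixels"],245,150,110,28,bar,(299,165)))
show("bar",ms);print("bar",fit(d,BAR,ms,p))
# ctr of kept carton fin: ends in top crop
print("kept fin",toB(ray(t,ti(327,222),.084)),toB(ray(t,ti(522,243),.084)))
E
```

```text
board [0.5391746  0.19281268 1.44031662] 82.52406349928093 [-0.24 -0.6   0.4  -0.06 -0.4   0.53  0.25  0.1 ]
wTL [ 80.7 -51.5]
wBL [79.  49.7]
kTL [ 23.7 -53.8]
kTR [-78.2 -54.3]
kBR [-79.1  52.9]
side wbot [80.  50.8]
side kfar [-78.4 -55.3]
side kw [ 23.4 -53.7]
side kwR [23.4 52.9]
side bfar [-148.   -62.7]
pivot [-130.84992784   33.96717236] pin [-175.21936923   55.12759277]
w [('top', np.int64(524)), ('side', np.int64(755))]
white (array([ 0.45953616, -0.1215589 , -0.43207484]), np.float64(0.1994298313605446))
b [('top', np.int64(720)), ('side', np.int64(1333))]
brown (array([ 0.46142923, -0.3005106 ,  0.48586285]), np.float64(0.6370697469571132))
bar [('top', np.int64(509))]
bar (array([ 0.63953747, -0.21325312, -1.5108604 ]), np.float64(0.1917898918561024))
kept fin [20.24076814 25.07679494] [-66.00274296  25.24899019]
```

```bash
python3 - <<'E'
from h import *
d=pickle.load(open("d0.pkl","rb"));t,s=d["top"],d["side"]
for n,pts in dict(top=[(327,203),(333,215),(322,215),(312,210),(345,225),(300,200),(308,222),(345,205)],side=[(283,190),(300,190),(276,187),(285,180),(270,200),(305,200),(270,175)]).items():
    h=cv2.cvtColor(d[n]["pixels"],cv2.COLOR_RGB2HSV);print(n,[(p,h[p[1],p[0]].tolist()) for p in pts])
brn=lambda th:lambda h:((h[...,1]<th)&(h[...,2]>50))|((h[...,0]>35)&(h[...,0]<90))
rows=[]
for th in(105,112,118):
    ms=dict(top=mask(t["pixels"],304,195,44,46,brn(th),(327,217)),side=mask(s["pixels"],270,170,36,33,brn(th),(290,190)))
    p,c=fit(d,CARTON,ms,[.46,-.30,.5]);print(th,[m[0].sum() for m in ms.values()],p,c)
    r=[]
    for n,m in ms.items():
        im=d[n]["pixels"][m[2]:m[2]+m[0].shape[0],m[1]:m[1]+m[0].shape[1],::-1].copy();im[m[0]]=im[m[0]]//2
        r.append(cv2.resize(im,(300,260),interpolation=0))
    rows.append(np.hstack(r))
# white overlay
W=[.4595,-.1216,-.4321]
im=cv2.resize(t["pixels"][195:245,245:295,::-1],None,fx=5,fy=5)
for L in CARTON:
    cv2.polylines(im,[cv2.convexHull(((proj(t,T(W,L))-[245,195]+.5)*5).astype(np.int32))],1,(0,0,255))
for n,x0,y0 in(("side",255,190),):
    i2=cv2.resize(s["pixels"][y0:y0+50,x0:x0+50,::-1],None,fx=5,fy=5)
    for L in CARTON:cv2.polylines(i2,[cv2.convexHull(((proj(s,T(W,L))-[x0,y0]+.5)*5).astype(np.int32))],1,(0,0,255))
i3=cv2.resize(t["pixels"][150:180,245:355,::-1],(198*2,108));
o=np.zeros((600,800,3),np.uint8)
o[:260,:600]=rows[1];o[300:550,:250]=im;o[300:550,260:510]=i2
cv2.imwrite("pics/m2.png",o)
E
```

```text
top [((327, 203), [17, 97, 166]), ((333, 215), [17, 103, 163]), ((322, 215), [16, 97, 87]), ((312, 210), [12, 127, 110]), ((345, 225), [13, 137, 151]), ((300, 200), [14, 133, 174]), ((308, 222), [13, 132, 164]), ((345, 205), [14, 134, 186])]
side [((283, 190), [16, 83, 107]), ((300, 190), [17, 84, 109]), ((276, 187), [17, 86, 143]), ((285, 180), [17, 83, 114]), ((270, 200), [13, 87, 194]), ((305, 200), [13, 120, 174]), ((270, 175), [13, 122, 188])]
105 [np.int64(553), np.int64(836)] [ 0.4614273  -0.30105589  0.4936324 ] 0.22276627682890893
112 [np.int64(560), np.int64(897)] [ 0.46193619 -0.30081668  0.48942597] 0.24511709860586373
118 [np.int64(570), np.int64(973)] [ 0.46143518 -0.30060752  0.50228391] 0.296638208302611
```

View pics/m2.png

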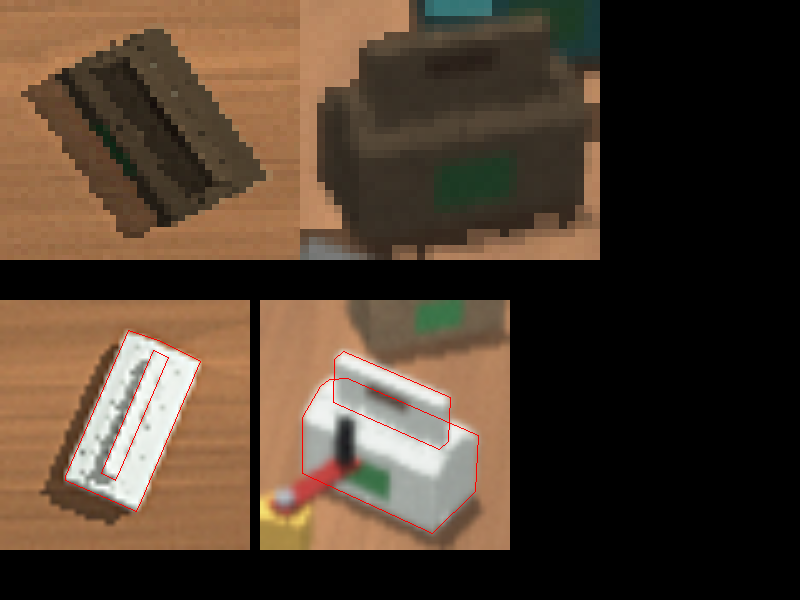

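Masks and overlay agree. Poses: brown (0.462, -0.301, 28.2°), white (0.4595, -0.1216, -24.8°), bar (0.6395, -0.213, -86.6°), board (0.539, 0.193, 82.5°). Places: brown (0.5635, 0.1624), white (0.546, 0.246), both on the board. Now I move over the brown carton.

```bash
python3 -m creep '[0,0,0.12,0.69,0.675,0,0.3, 0,0,0.12,0.69,0.675,0,0.3, 0,0,0.12,0.69,0.675,0,0.3, 0,0,0.12,0.69,0.675,0,0.3, 0,0,0.12,0.69,0.675,0,0.3]' 40 && python3 -m creep '[0,0,0.12,0.69,0.675,0,0.3, 0,0,0.12,0.69,0.675,0,0.3, 0,0,0.12,0.69,0.675,-0.5,0.3, 0,0,0.12,0.69,0.675,-1,0.3, 0,0,0.12,0.69,0.675,-1,0.3]'; python3 -c "
from station import manip
print(manip.get_obs())"
```

```text
clock: 0.6
position: [0.3234, -0.4345, 0.2309]
tcp_rot: [180.0, -0.0, -156.9]
wrist_force: [-0.4, 0.9, 0.9]
grip_width: 0.701
gripper_force: 0.0
clock: 1.1
position: [0.4562, -0.3049, 0.1384]
tcp_rot: [-180.0, 0.1, -151.7]
wrist_force: [0.9, -0.1, -0.4]
grip_width: 0.698
gripper_force: 0.0
{'clock': 1.1, 'joint_pos': array([-1.27875078e+01, -5.07731405e+00, -1.20496192e+01, -2.06284032e-02,
       -8.29586781e+01, -4.89118979e+01]), 'qd': array([ 33.25207754,  14.99927279, -25.11515837,  -0.05129645,
        38.85492899, -22.92972523]), 'tau': array([ -2.8841228 , -33.42183352,  36.51623011,   7.02050373,
        -1.05353571,   0.50735213]), 'position': array([ 0.45616809, -0.30490479,  0.13842671]), 'tcp_rot': array([-1.79970074e+02,  6.54746779e-02, -1.51701905e+02]), 'wrist_force': array([ 0.8826012 , -0.12098318, -0.43355258]), 'moment': array([-0.0341284 , -0.05200475,  0.0036985 ]), 'gripper_force': 0.0, 'grip_width': 0.6980733438078492}
```

```bash
python3 -m creep '[0,0,0,0,0,-0.6,0.3, 0,0,0,0,0,-0.6,0.3, 0,0,0,0,0,-0.3,0.3, 0,0,0,0,0,-0.22,0.3, 0,0,0,0,0,0,0.3]' 40 && python3 -m creep '[0,0,0,0,0,0,1, 0,0,0,0,0,0,1, 0,0,0,0,0,0,1, 0,0,0,0,0,0,1, 0,0,0,0,0,0,1]' 40
```

```text
clock: 1.6
position: [0.4546, -0.3063, 0.0698]
tcp_rot: [179.9, -0.1, -151.8]
wrist_force: [-0.0, -0.0, 1.1]
grip_width: 0.699
gripper_force: 0.0
clock: 2.1
position: [0.4554, -0.3065, 0.0714]
tcp_rot: [-179.9, 0.0, -151.8]
wrist_force: [-0.5, 1.2, 3.8]
grip_width: 0.104
gripper_force: 42.7
```

Grasp is 8 mm off along the fin and 9 mm too high (the first rows fell short), so I regrasp.

```bash
python3 -m creep '[0,0,0,0,0,0,0.6, 0,0,0,0,0,0,0.6, 0,0,0,0.1,0.08,-0.14,0.6, 0,0,0,0.08,0.06,-0.14,0.6, 0,0,0,0,0,0,0.6]' 40 && python3 -m creep '[0,0,0,0,0,0,1, 0,0,0,0,0,0,1, 0,0,0,0,0,0,1, 0,0,0,0,0,0,1, 0,0,0,0,0,0,1]' 50
```

```text
clock: 2.6
position: [0.462, -0.3, 0.0577]
tcp_rot: [179.9, -0.1, -151.7]
wrist_force: [0.1, 0.6, -0.7]
grip_width: 0.403
gripper_force: 0.0
clock: 3.1
position: [0.4621, -0.3006, 0.0591]
tcp_rot: [180.0, -0.0, -151.8]
wrist_force: [0.4, -0.2, -1.9]
grip_width: 0.105
gripper_force: 52.3
```

```bash
python3 -m creep '[0,0,0,0,0,0.5,1, 0,0,0,0,0,1,1, 0,0,0,0,0,1,1, 0,0,0,0,0,1,1, 0,0,0,0,0.3,1,1]' 50 && python3 -m creep '[0,0,0.4,0.18,0.7,0.5,1, 0,0,0.45,0.18,0.8,0,1, 0,0,0.45,0.18,0.8,0,1, 0,0,0.45,0.18,0.8,0,1, 0,0,0.45,0.18,0.8,0,1]' && python3 -m creep '[0,0,0.45,0.18,0.8,0,1, 0,0,0.45,0.18,0.8,0,1, 0,0,0.45,0.18,0.8,0,1, 0,0,0.45,0.18,0.8,0,1, 0,0,0.45,0.18,0.8,0,1]' && python3 -m creep '[0,0,0.45,0.18,0.8,0,1, 0,0,0.45,0.18,0.8,0,1, 0,0,0.45,0.18,0.8,0,1, 0,0,0.45,0.15,0.7,0,1, 0,0,0,0,0,0,1]'
```

```text
clock: 3.6
position: [0.4618, -0.2892, 0.2406]
tcp_rot: [180.0, -0.0, -151.8]
wrist_force: [1.2, -0.3, -2.4]
grip_width: 0.109
gripper_force: 52.3
clock: 4.1
position: [0.4983, -0.1314, 0.2593]
tcp_rot: [180.0, 0.0, -132.7]
wrist_force: [0.3, 0.5, -1.5]
grip_width: 0.105
gripper_force: 52.2
clock: 4.6
position: [0.5343, 0.0287, 0.2593]
tcp_rot: [180.0, 0.0, -113.4]
wrist_force: [0.0, -0.4, -1.7]
grip_width: 0.102
gripper_force: 52.2
clock: 5.1
position: [0.5619, 0.1543, 0.2578]
tcp_rot: [179.9, -0.0, -97.8]
wrist_force: [0.7, 0.2, -2.7]
grip_width: 0.103
gripper_force: 52.3
```

```bash
python3 -m creep '[0,0,0.03,0.04,0.2,-0.6,1, 0,0,0,0,0,-0.9,1, 0,0,0,0,0,-0.9,1, 0,0,0,0,0,-0.8,1, 0,0,0,0,0,-0.5,1]' 50 && python3 -m creep '[0,0,0,0,0,0,1, 0,0,0,0,0,0,1]'
cat > snap.py <<'E'
from station import manip
import sys,pickle
pickle.dump({n:manip.capture(n) for n in("top","side")},open(sys.argv[1],"wb"))
o=manip.get_obs();print(o["position"].round(4),o["tcp_rot"].round(2))
E
cat > look.py <<'E'
from h import *
import sys
# look.py pkl out px,py,pz,yaw model ; overlay of expected
B=[.5392,.1928,1.4403]
def bw(x,y):return T(B,[[x,y,0]])[0,:2]
E
python3 snap.py d1.pkl; python3 - <<'E'
from h import *
d=pickle.load(open("d1.pkl","rb"))
B=[.5392,.1928,1.4403]
from station import manip
o=manip.get_obs();p=o["position"];p0=[p[0],p[1],np.radians(o["tcp_rot"][2])+np.pi]
o=[]
for n,x0,y0,w,h,s in(("side",190,205,80,110,5),("top",130,165,80,60,5)):
    im=cv2.resize(d[n]["pixels"][y0:y0+h,x0:x0+w,::-1],None,fx=s,fy=s,interpolation=cv2.INTER_CUBIC)
    for L,q,z,c in [(a,p0,p[2]-.0591,(0,0,255)) for a in CARTON]+[([[-.08,-.056,.018],[.026,-.056,.018],[.026,0,.018],[-.08,0,.018]],B,0,(255,0,0)),([[.026,-.053,.018],[.082,-.053,.018],[.082,.053,.018],[.026,.053,.018]],B,0,(255,0,255))]:
        cv2.polylines(im,[cv2.convexHull(((proj(d[n],T(q,L,z))-[x0,y0]+.5)*s).astype(np.int32))],1,c)
    o.append(np.vstack([im,np.zeros((550-im.shape[0],im.shape[1],3),np.uint8)]))
cv2.imwrite("pics/l1.png",np.hstack(o))
E
```

```text
clock: 5.6
position: [0.5622, 0.1584, 0.108]
tcp_rot: [179.8, -0.1, -97.8]
wrist_force: [-0.2, 0.8, -1.8]
grip_width: 0.105
gripper_force: 52.1
clock: 5.8
position: [0.5638, 0.1589, 0.1122]
tcp_rot: [-180.0, -0.0, -97.8]
wrist_force: [-1.0, 0.2, -1.2]
grip_width: 0.106
gripper_force: 52.1
[0.5645 0.1595 0.1136] [-1.7985e+02  8.0000e-02 -9.7800e+01]
```

View pics/l1.png

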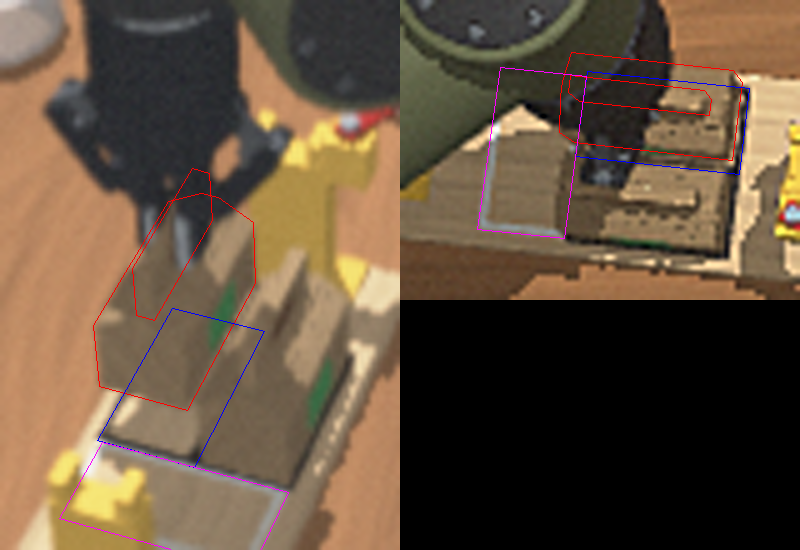

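```bash
python3 -m creep '[0,0,0.035,-0.02,0.07,-0.3,1, 0,0,0,0,0,-0.25,1, 0,0,0,0,0,-0.15,1, 0,0,0,0,0,-0.05,1, 0,0,0,0,0,0,1]' 50 && python3 -m creep '[0,0,0,0,0,0,1]'
```

```text
clock: 6.4
position: [0.5625, 0.1619, 0.0808]
tcp_rot: [180.0, -0.0, -97.5]
wrist_force: [-0.6, 0.2, -1.8]
grip_width: 0.108
gripper_force: 52.2
clock: 6.5
position: [0.5629, 0.1621, 0.0817]
tcp_rot: [-180.0, 0.0, -97.5]
wrist_force: [0.1, 0.5, -2.0]
grip_width: 0.106
gripper_force: 52.2
```

```bash
python3 -m creep '[0,0,0,0,0,-0.05,1, 0,0,0,0,0,-0.03,1, 0,0,0,0,0,0,1, 0,0,0,0,0,0,1]' 50; python3 snap.py d2.pkl;  python3 - <<'E'
from h import *
d=pickle.load(open("d2.pkl","rb"));p=[.5635,.1624,1.4403];B=[.5392,.1928,1.4403]
o=[]
for n,x0,y0,w,h,s in(("side",195,225,70,90,6),("top",150,170,66,50,6)):
    im=cv2.resize(d[n]["pixels"][y0:y0+h,x0:x0+w,::-1],None,fx=s,fy=s,interpolation=cv2.INTER_CUBIC)
    K=[.5635+.0078,.1624,0]
    for L,q,z,c in [(a,p,.02,(0,0,255)) for a in CARTON]+[([[-.0785,-.0545,.018],[.0245,-.0545,.018],[.0245,0,.018],[-.0785,0,.018]],B,0,(255,0,0))]:
        cv2.polylines(im,[cv2.convexHull(((proj(d[n],T(q,L,z))-[x0,y0]+.5)*s).astype(np.int32))],1,c)
    o.append(np.vstack([im,np.zeros((540-im.shape[0],im.shape[1],3),np.uint8)])[:,:400])
cv2.imwrite("pics/l2.png",np.hstack(o))
E
```

```text
clock: 6.9
position: [0.5627, 0.1621, 0.0781]
tcp_rot: [180.0, 0.0, -97.5]
wrist_force: [0.2, 0.3, -1.8]
grip_width: 0.101
gripper_force: 52.2
[0.5627 0.1621 0.0782] [-180.      0.    -97.49]
```

View pics/l2.png

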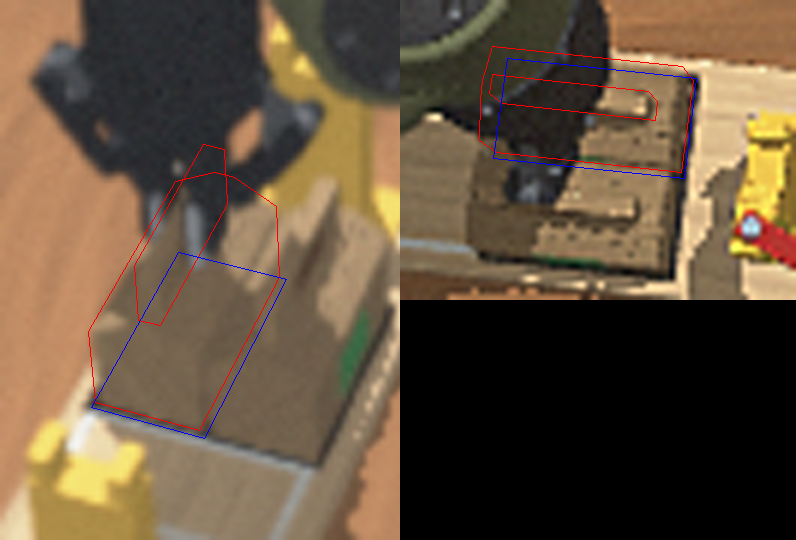

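Both crops show the brown carton within about 1 px of its outline, with a margin to the black line (693 versus 685) similar to the kept carton's. Setting down.

```bash
python3 -m creep '[0,0,0,0.01,0,-0.03,1, 0,0,0,0,0,0,1, 0,0,0,0,0,0,1]' 50; python3 -m creep '[0,0,0,0,0,-0.025,1, 0,0,0,0,0,0,1, 0,0,0,0,0,0,1]'
```

```text
clock: 7.3
position: [0.5633, 0.1622, 0.0771]
tcp_rot: [-180.0, 0.0, -97.5]
wrist_force: [1.1, -0.4, -2.2]
grip_width: 0.107
gripper_force: 52.3
clock: 7.6
position: [0.5635, 0.1622, 0.077]
tcp_rot: [-179.9, 0.0, -97.5]
wrist_force: [-0.8, -0.6, 5.4]
grip_width: 0.1
gripper_force: 53.3
```

```bash
python3 -m creep '[0,0,0,0,0,0,0.6, 0,0,0,0,0,0,0.6, 0,0,0,0,0,0,0.6, 0,0,0,0,0,0.3,0.6, 0,0,0,0,0,0.8,0.6]' 50 && python3 -m creep '[0,0,0,0,0,1,0.6, 0,0,0,0,0,1,0.6, 0,0,-0.9,-0.19,-0.5,0.5,0.6, 0,0,-0.9,-0.19,-0.5,0,0.6, 0,0,-0.9,-0.19,-0.5,0,0.6]' && python3 -m creep '[0,0,-0.9,-0.19,-0.5,0,0.5, 0,0,-0.9,-0.19,-0.5,0,0.5, 0,0,-0.9,-0.19,-0.5,0,0.5, 0,0,-0.9,-0.19,-0.5,0,0.5, 0,0,-0.9,-0.19,-0.5,0,0.5]' && python3 -m creep '[0,0,-0.9,-0.19,-0.5,0,0.5, 0,0,-0.9,-0.19,-0.5,0,0.5, 0,0,-0.9,-0.19,-0.5,0,0.5, 0,0,-0.9,-0.19,-0.5,0,0.5, 0,0,0,0,0,0,0.5]'; python3 snap.py d3.pkl; python3 - <<'E'
from h import *
d=pickle.load(open("d3.pkl","rb"));t,s=d["top"],d["side"]
brn=lambda h:((h[...,1]<108)&(h[...,2]>50))
im=np.vstack([cv2.resize(t["pixels"][165:230,115:230,::-1],(690,390),interpolation=cv2.INTER_CUBIC)])
b=cv2.resize(s["pixels"][225:320,190:270,::-1],None,fx=4,fy=4,interpolation=cv2.INTER_CUBIC)
cv2.imwrite("pics/l3.png",im[:,:])
E
```

```text
clock: 8.1
position: [0.5614, 0.1614, 0.1175]
tcp_rot: [179.7, -0.2, -97.5]
wrist_force: [0.4, -0.0, -0.1]
grip_width: 0.398
gripper_force: 0.0
clock: 8.6
position: [0.5403, 0.1017, 0.2218]
tcp_rot: [-179.9, 0.1, -121.0]
wrist_force: [-0.6, 0.3, -0.0]
grip_width: 0.402
gripper_force: 0.0
clock: 9.1
position: [0.502, 0.0013, 0.221]
tcp_rot: [-180.0, 0.1, -159.7]
wrist_force: [-0.0, -0.4, 0.5]
grip_width: 0.495
gripper_force: 0.0
clock: 9.6
position: [0.4714, -0.0796, 0.2213]
tcp_rot: [180.0, 0.1, 169.4]
wrist_force: [0.3, 0.3, -0.5]
grip_width: 0.502
gripper_force: 0.0
[ 0.4719 -0.0781  0.2207] [1.7997e+02 6.0000e-02 1.6975e+02]
```

View pics/l3.png

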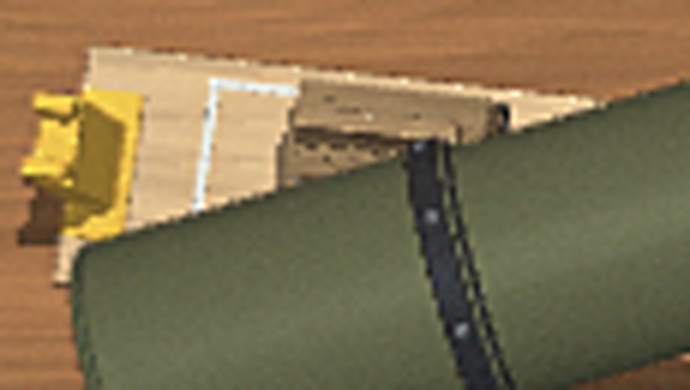

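Arm hides the middle, but the brown carton (350,120) stands upright in its outline. On to white.

```bash
python3 -m creep '[0,0,-0.5,-0.1,-0.35,-0.4,0.5, 0,0,-0.6,-0.11,-0.37,-0.8,0.5, 0,0,-0.6,-0.1,-0.37,-0.8,0.5, 0,0,0,0,0,0,0.5, 0,0,0,0,0,0,0.5]' 50
```

```text
clock: 10.2
position: [0.4597, -0.1213, 0.1404]
tcp_rot: [-180.0, 0.0, 155.2]
wrist_force: [-0.5, 0.9, 0.7]
grip_width: 0.502
gripper_force: 0.0
```

```bash
python3 -m creep '[0,0,0,0,0,-0.5,0.5, 0,0,0,0,0,-0.7,0.5, 0,0,0,0,0,-0.5,0.5, 0,0,0,0,0,-0.3,0.5, 0,0,0,0,0,0,0.5]' 50; python3 -m creep '[0,0,0,0,0,0,0.5, 0,0,0,0,0,0,0.5]'
```

```text
clock: 10.7
position: [0.4597, -0.1209, 0.0599]
tcp_rot: [-180.0, -0.0, 155.2]
wrist_force: [-0.4, -0.5, -0.3]
grip_width: 0.502
gripper_force: 0.0
clock: 10.9
position: [0.4606, -0.1214, 0.0617]
tcp_rot: [179.9, 0.1, 155.1]
wrist_force: [-0.5, -0.2, 0.1]
grip_width: 0.496
gripper_force: 0.0
```

```bash
python3 -m creep '[0,0,0,0,0,0,1, 0,0,0,0,0,0,1, 0,0,0,0,0,0,1, 0,0,0,0,0,0,1, 0,0,0,0,0,0,1]' 50; python3 -m creep '[0,0,0,0,0,0.5,1, 0,0,0,0,0,1,1, 0,0,0,0,0,1,1, 0,0,0,0,0,1,1, 0,0,0,0,0,1,1]' 50 && python3 -m creep '[0,0,0.168,0.18,0.766,0.4,1, 0,0,0.168,0.18,0.766,0,1, 0,0,0.168,0.18,0.766,0,1, 0,0,0.168,0.18,0.766,0,1, 0,0,0.168,0.18,0.766,0,1]' && python3 -m creep '[0,0,0.168,0.18,0.766,0,1, 0,0,0.168,0.18,0.766,0,1, 0,0,0.168,0.18,0.766,0,1, 0,0,0.168,0.18,0.766,0,1, 0,0,0.168,0.18,0.766,0,1]' && python3 -m creep '[0,0,0.168,0.18,0.766,0,1, 0,0,0.168,0.18,0.766,0,1, 0,0,0,0,0,0,1, 0,0,0,0,0,0,1]'
```

```text
clock: 11.4
position: [0.4598, -0.1216, 0.0606]
tcp_rot: [180.0, 0.1, 155.1]
wrist_force: [-1.0, 0.1, 3.9]
grip_width: 0.106
gripper_force: 49.9
clock: 11.9
position: [0.459, -0.1213, 0.2407]
tcp_rot: [-180.0, -0.1, 155.1]
wrist_force: [0.1, 1.1, -0.5]
grip_width: 0.106
gripper_force: 49.0
clock: 12.4
position: [0.4953, 0.0331, 0.255]
tcp_rot: [-180.0, -0.1, 162.4]
wrist_force: [0.9, -1.3, -1.2]
grip_width: 0.108
gripper_force: 49.1
clock: 12.9
position: [0.5313, 0.1863, 0.2548]
tcp_rot: [-180.0, -0.1, 169.6]
wrist_force: [0.9, -0.4, -2.1]
grip_width: 0.105
gripper_force: 49.1
clock: 13.3
position: [0.5456, 0.2467, 0.2543]
tcp_rot: [-179.9, -0.1, 172.5]
wrist_force: [0.6, -0.3, -1.2]
grip_width: 0.108
gripper_force: 49.2
```

```bash
python3 -m creep '[0,0,0,0.01,-0.01,-0.5,1, 0,0,0,0,0,-0.9,1, 0,0,0,0,0,-0.9,1, 0,0,0,0,0,-0.8,1, 0,0,0,0,0,-0.5,1]' && python3 -m creep '[0,0,0,0,0,-0.3,1, 0,0,0,0,0,-0.2,1, 0,0,0,0,0,0,1, 0,0,0,0,0,0,1]'; python3 snap.py d4.pkl;  python3 - <<'E'
from h import *
from station import manip
z=manip.get_obs()["position"][2]-.0606
d=pickle.load(open("d4.pkl","rb"));p=[.5462,.2463,1.4403+np.pi/2];B=[.5392,.1928,1.4403]
o=[]
for n,x0,y0,w,h,s in(("side",185,235,80,99,6),("top",135,165,66,60,6)):
    im=cv2.resize(d[n]["pixels"][y0:y0+h,x0:x0+w,::-1],None,fx=s,fy=s,interpolation=cv2.INTER_CUBIC)
    for L,q,zz,c in [(a,p,z,(0,0,255)) for a in CARTON]+[([[.0275,-.0515,.018],[.0805,-.0515,.018],[.0805,.0515,.018],[.0275,.0515,.018]],B,0,(255,0,0))]:
        cv2.polylines(im,[cv2.convexHull(((proj(d[n],T(q,L,zz))-[x0,y0]+.5)*s).astype(np.int32))],1,c)
    o.append(np.vstack([im,np.zeros((594-im.shape[0],im.shape[1],3),np.uint8)])[:,:400])
cv2.imwrite("pics/l4.png",np.hstack(o))
E
```

```text
clock: 13.8
position: [0.545, 0.2441, 0.1087]
tcp_rot: [-179.9, -0.2, 172.3]
wrist_force: [-0.0, -0.1, -1.5]
grip_width: 0.106
gripper_force: 49.2
clock: 14.2
position: [0.5469, 0.2459, 0.0933]
tcp_rot: [179.9, 0.1, 172.4]
wrist_force: [0.7, -0.0, -1.9]
grip_width: 0.104
gripper_force: 49.2
[0.5469 0.2461 0.0934] [1.7991e+02 9.0000e-02 1.7241e+02]
```

View pics/l4.png

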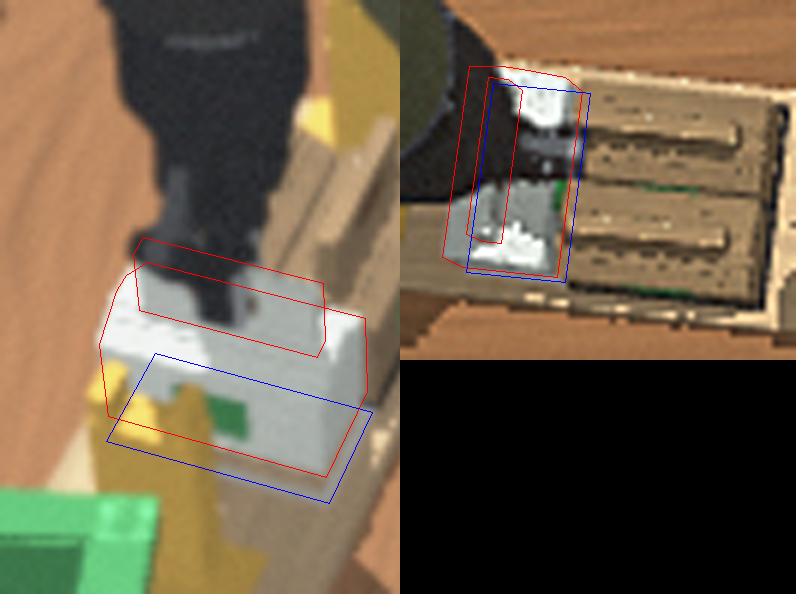

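White is centred over its outline within about 1 px; brown and kept stand side by side, aligned. Lowering.

```bash
python3 -m creep '[0,0,0.01,-0.015,0,-0.15,1, 0,0,0,0,0,-0.1,1, 0,0,0,0,0,-0.05,1, 0,0,0,0,0,0,1, 0,0,0,0,0,0,1]'; python3 -m creep '[0,0,0,0,0,-0.03,1, 0,0,0,0,0,0,1, 0,0,0,0,0,0,1]'
```

```text
clock: 14.8
position: [0.5457, 0.2458, 0.0799]
tcp_rot: [-180.0, 0.0, 172.5]
wrist_force: [0.1, 0.1, -1.3]
grip_width: 0.108
gripper_force: 49.2
clock: 15.1
position: [0.5457, 0.2458, 0.0788]
tcp_rot: [180.0, 0.0, 172.5]
wrist_force: [-0.8, 0.2, -1.4]
grip_width: 0.105
gripper_force: 49.3
```

```bash
python3 -m creep '[0,0,0,0,0,-0.03,1, 0,0,0,0,0,0,1, 0,0,0,0,0,0,1]'
```

```text
clock: 15.4
position: [0.546, 0.2458, 0.0786]
tcp_rot: [180.0, 0.1, 172.5]
wrist_force: [-3.5, -0.7, 5.7]
grip_width: 0.106
gripper_force: 50.2
```

```bash
python3 -m creep '[0,0,0,0,0,0,0.6, 0,0,0,0,0,0,0.6, 0,0,0,0,0,0,0.6, 0,0,0,0,0,0.3,0.6, 0,0,0,0,0,0.8,0.6]' 50 && python3 -m creep '[0,0,0,0,0,1,0.6, 0,0,0,0,0,1,0.6, 0,0,-0.66,0.16,-0.82,0.3,0.4, 0,0,-0.66,0.16,-0.82,0,0.4, 0,0,-0.66,0.16,-0.82,0,0.4]' && python3 -m creep '[0,0,-0.66,0.16,-0.82,0,0.4, 0,0,-0.66,0.16,-0.82,0,0.4, 0,0,-0.66,0.16,-0.82,0,0.4, 0,0,-0.66,0.16,-0.82,0,0.4, 0,0,-0.66,0.16,-0.82,0,0.4]' && python3 -m creep '[0,0,-0.66,0.16,-0.82,0,0.4, 0,0,-0.66,0.16,-0.82,0,0.4, 0,0,-0.66,0.16,-0.82,0,0.4, 0,0,-0.66,0.16,-0.82,0,0.4, 0,0,-0.66,0.16,-0.82,0,0.4]' && python3 -m creep '[0,0,0,0,0,0,0.4, 0,0,0,0,0,0,0.4]'
```

```text
clock: 15.9
position: [0.5442, 0.2449, 0.119]
tcp_rot: [-179.8, -0.3, 172.5]
wrist_force: [1.3, -0.2, 0.3]
grip_width: 0.4
gripper_force: 0.0
clock: 16.4
position: [0.5653, 0.1466, 0.2154]
tcp_rot: [179.9, 0.1, 155.3]
wrist_force: [0.5, -0.0, 0.2]
grip_width: 0.595
gripper_force: 0.0
clock: 16.9
position: [0.5971, -0.0181, 0.2147]
tcp_rot: [179.9, 0.0, 126.9]
wrist_force: [0.3, 0.3, -0.4]
grip_width: 0.601
gripper_force: 0.0
clock: 17.4
position: [0.6293, -0.1879, 0.2145]
tcp_rot: [179.9, -0.3, 99.3]
wrist_force: [-0.3, -0.1, 0.9]
grip_width: 0.603
gripper_force: 0.0
clock: 17.6
position: [0.6289, -0.188, 0.2138]
tcp_rot: [179.9, -0.3, 99.3]
wrist_force: [0.1, 0.5, 0.2]
grip_width: 0.597
gripper_force: 0.0
```

```bash
python3 - <<'E'
from h import *
# refine bar: two-view fit from initial pictures, plus end caps
d=pickle.load(open("d0.pkl","rb"));t,s=d["top"],d["side"]
bar=lambda h:((h[...,1]<75)&(h[...,2]>100))|(h[...,2]<50)
mt=mask(t["pixels"],245,152,106,26,bar,(299,165));ms=mask(s["pixels"],216,165,34,70,bar,(235,200))
for k in(dict(top=mt),dict(side=ms),dict(top=mt,side=ms)):
    print(list(k),[m[0].sum() for m in k.values()],fit(d,BAR,k,[.6395,-.2133,-1.511]))
for m in(mt,ms):
    ys,xs=np.nonzero(m[0]);print(xs.min()+m[1],xs.max()+m[1],ys.min()+m[2],ys.max()+m[2])
E
```

```text
['top'] [np.int64(562)] (array([ 0.63912052, -0.21566554, -1.51422834]), np.float64(0.12053160226325721))
['side'] [np.int64(406)] (array([ 0.63921081, -0.22097404, -1.51650231]), np.float64(0.08003164348342018))
['top', 'side'] [np.int64(562), np.int64(406)] (array([ 0.63913328, -0.21870229, -1.51399243]), np.float64(0.21101729506802547))
251 345 158 171
222 243 173 230
```

```bash
python3 -m creep '[0,0,-0.35,0.12,-0.4,-0.5,0.4, 0,0,-0.36,0.13,-0.37,-0.9,0.4, 0,0,0,0,0,-1,0.4, 0,0,0,0,0,-1,0.4, 0,0,0,0,0,-0.6,0.4]' && python3 -m creep '[0,0,0,0,0,-0.3,0.4, 0,0,0,0,0,0,0.4, 0,0,0,0,0,0,0.4]'
```

```text
clock: 18.1
position: [0.6369, -0.2309, 0.0498]
tcp_rot: [180.0, -1.2, 94.9]
wrist_force: [0.4, 0.6, -1.2]
grip_width: 0.597
gripper_force: 0.0
clock: 18.4
position: [0.6393, -0.2321, 0.0434]
tcp_rot: [179.7, -1.1, 94.9]
wrist_force: [0.2, -0.3, 0.5]
grip_width: 0.601
gripper_force: 0.0
```

```bash
cat > go.py <<'E'
import sys,numpy as np
from scipy.spatial.transform import Rotation as R
from station import manip
x,y,z,yaw=map(float,sys.argv[1:5]);o=manip.get_obs()
rv=(R.from_euler("xyz",[180,0,yaw],degrees=True)*R.from_euler("xyz",o["tcp_rot"],degrees=True).inv()).as_rotvec()
print("units turn",(rv/.15).round(2),"shift",((np.array([x,y,z])-o["position"])/.04).round(2),"q",o["joint_pos"].round(1),"F",o["wrist_force"].round(1))
E
python3 go.py .6391 -.219 .004 93.25
```

```text
units turn [-0.13  0.03 -0.19] shift [-0.    0.33 -0.98] q [  -3.8   17.5    2.6   -1.1  -75.  -171.1] F [ 0.2 -0.3  0.5]
```

Joint 6 is at its limit, so I use the half-turned grasp (yaw -86.75).

```bash
python3 -m creep '[0,0,0.3,0,0,0.4,0.4, 0,0,0.9,0,0.1,0.6,0.4, 0,0,0.95,0,0.1,0.4,0.4, 0,0,0.95,0,0.1,0,0.4, 0,0,0.95,0,0,0,0.4]' && python3 -m creep '[0,0,0.95,0,0,0,0.4, 0,0,0.95,0,0,0,0.4, 0,0,0.95,0,0,0,0.4, 0,0,0.95,0,0,0,0.4, 0,0,0.95,0,0,0,0.4]'&& python3 -m creep '[0,0,0.95,0,0,0,0.4, 0,0,0.95,0,0,0,0.4, 0,0,0.95,0,0,0,0.4, 0,0,0.95,0,0,0,0.4, 0,0,0.95,0,0,0,0.4]'&& python3 -m creep '[0,0,0.95,0,0,0,0.4, 0,0,0.95,0,0,0,0.4, 0,0,0.95,0,0,0,0.4, 0,0,0.95,0,0,0,0.4, 0,0,0.95,0,0,0,0.4]' && python3 -m creep '[0,0,0.5,0,0,0,0.4, 0,0,0,0,0,0,0.4, 0,0,0,0,0,0,0.4]'; python3 go.py .6391 -.219 .004 -86.75
```

```text
clock: 18.9
position: [0.6398, -0.22, 0.1013]
tcp_rot: [179.6, -0.9, 130.0]
wrist_force: [-0.0, 0.4, -0.4]
grip_width: 0.604
gripper_force: 0.0
clock: 19.4
position: [0.6393, -0.2204, 0.1003]
tcp_rot: [179.8, -0.9, 170.8]
wrist_force: [0.2, -0.7, 0.1]
grip_width: 0.599
gripper_force: 0.0
clock: 19.9
position: [0.6393, -0.2204, 0.1002]
tcp_rot: [180.0, -1.0, -148.4]
wrist_force: [0.4, 0.5, 0.0]
grip_width: 0.602
gripper_force: 0.0
clock: 20.4
position: [0.6393, -0.2204, 0.1003]
tcp_rot: [-180.0, -1.1, -107.5]
wrist_force: [0.3, -0.9, -0.0]
grip_width: 0.601
gripper_force: 0.0
clock: 20.7
position: [0.6389, -0.2204, 0.0991]
tcp_rot: [180.0, -1.1, -103.7]
wrist_force: [0.0, -0.5, -0.6]
grip_width: 0.6
gripper_force: 0.0
units turn [ 0.13 -0.02  1.97] shift [ 0.01  0.03 -2.38] q [ -1.5  14.9   4.7   1.1 -80.  -12.4] F [ 0.  -0.5 -0.6]
```

```bash
python3 -m creep '[0.13,-0.02,0,0,0,0,0.4, 0,0,0.7,0.01,0.03,-0.3,0.4, 0,0,0.7,0,0,-0.6,0.4, 0,0,0.57,0,0,-0.6,0.4, 0,0,0,0,0,-0.4,0.4]' && python3 -m creep '[0,0,0,0,0,-0.1,0.4, 0,0,0,0,0,0,0.4, 0,0,0,0,0,0,0.4]'; python3 go.py .6391 -.219 .004 -86.75
```

```text
clock: 21.2
position: [0.6379, -0.2191, 0.0194]
tcp_rot: [179.6, 0.1, -86.7]
wrist_force: [0.2, 0.5, -0.4]
grip_width: 0.599
gripper_force: 0.0
clock: 21.5
position: [0.6394, -0.2194, 0.0188]
tcp_rot: [179.8, -0.0, -86.7]
wrist_force: [0.1, 0.6, 0.0]
grip_width: 0.603
gripper_force: 0.0
units turn [ 0.01 -0.02 -0.  ] shift [-0.01  0.01 -0.37] q [ -2.   17.9   0.    0.1 -72.3   5.3] F [0.1 0.6 0. ]
```

```bash
python3 -m creep '[0.01,-0.02,0,-0.01,0.01,-0.2,0.4, 0,0,0,0,0,-0.12,0.4, 0,0,0,0,0,-0.03,0.4, 0,0,0,0,0,0,0.4, 0,0,0,0,0,0,0.4]'; python3 -m creep '[0,0,0,0,0,0,1, 0,0,0,0,0,0,1, 0,0,0,0,0,0,1, 0,0,0,0,0,0,1, 0,0,0,0,0,0,1]' 60;python3 go.py .6391 -.219 .004 -86.75
```

```text
clock: 22.0
position: [0.6383, -0.2188, 0.0033]
tcp_rot: [179.9, 0.1, -86.7]
wrist_force: [0.1, -0.1, -0.2]
grip_width: 0.601
gripper_force: 0.0
clock: 22.5
position: [0.6385, -0.2188, 0.0038]
tcp_rot: [179.9, 0.1, -86.7]
wrist_force: [-0.2, 0.3, 3.4]
grip_width: 0.191
gripper_force: 62.3
units turn [-0.01 -0.01 -0.01] shift [ 0.01 -0.01  0.01] q [ -2.   18.4  -1.   -0.1 -70.7   5.4] F [-0.2  0.3  3.4]
```

```bash
python3 -m creep '[0,0,0,0,0,0.4,1, 0,0,0,0,0,1,1, 0,0,0,0,0,1,1, 0,0,0,0,0,1,1, 0,0,0,0,0,1,1]' && python3 -m creep '[0,0,0,0,0,0.8,1, 0,0,-0.09,-0.177,0.5,0.2,1, 0,0,-0.09,-0.177,0.75,0,1, 0,0,-0.09,-0.177,0.75,0,1, 0,0,-0.09,-0.177,0.75,0,1]' && python3 -m creep '[0,0,-0.09,-0.177,0.75,0,1, 0,0,-0.09,-0.177,0.75,0,1, 0,0,-0.09,-0.177,0.75,0,1, 0,0,-0.09,-0.177,0.75,0,1, 0,0,-0.09,-0.177,0.75,0,1]' && python3 -m creep '[0,0,-0.09,-0.177,0.75,0,1, 0,0,-0.09,-0.177,0.75,0,1, 0,0,-0.09,-0.177,0.75,0,1, 0,0,-0.09,-0.177,0.75,0,1, 0,0,-0.09,-0.177,0.75,0,1]' && python3 -m creep '[0,0,0,0,0,0,1, 0,0,0,0,0,0,1]'; python3 go.py .5392 .1928 .155 -97.5
```

```text
clock: 23.0
position: [0.6376, -0.2187, 0.1812]
tcp_rot: [179.8, 0.1, -86.7]
wrist_force: [0.9, 0.7, -1.8]
grip_width: 0.193
gripper_force: 61.6
clock: 23.5
position: [0.609, -0.1078, 0.2194]
tcp_rot: [179.8, 0.1, -89.8]
wrist_force: [0.2, 1.4, -2.5]
grip_width: 0.195
gripper_force: 61.7
clock: 24.0
position: [0.5736, 0.0423, 0.2196]
tcp_rot: [179.8, 0.1, -93.7]
wrist_force: [0.8, 0.8, -2.2]
grip_width: 0.188
gripper_force: 61.7
clock: 24.5
position: [0.5382, 0.1922, 0.2196]
tcp_rot: [179.9, 0.1, -97.5]
wrist_force: [0.6, 0.3, -1.9]
grip_width: 0.192
gripper_force: 61.7
clock: 24.7
position: [0.5386, 0.1916, 0.2194]
tcp_rot: [179.9, 0.1, -97.4]
wrist_force: [1.6, -0.3, -2.4]
grip_width: 0.195
gripper_force: 61.7
units turn [-0.01 -0.02 -0.01] shift [ 0.02  0.03 -1.61] q [ 39.6  -2.   -0.6  -0.1 -91.4 -47. ] F [ 1.6 -0.3 -2.4]
```

```bash
python3 -m creep '[0.0,-0.02,-0.01,0.02,0.03,-0.4,1, 0,0,0,0,0,-0.6,1, 0,0,0,0,0,-0.4,1, 0,0,0,0,0,-0.2,1, 0,0,0,0,0,0,1]' && python3 -m creep '[0,0,0,0,0,0,1]'; python3 snap.py d5.pkl; python3 - <<'E'
from h import *
from station import manip
ob=manip.get_obs();z=ob["position"][2]-.0038
d0=pickle.load(open("d0.pkl","rb"));d=pickle.load(open("d5.pkl","rb"));B=[.5392,.1928,1.4403]
p=[ob["position"][0],ob["position"][1],np.radians(ob["tcp_rot"][2])]
W=[[[sx*.132+i*.01,y,.126] for i in(-1,1) for y in ys] for sx in(-1,1) for ys in((-.023,-.012),(.012,.023))]
def crop(D,n,x0,y0,w,h,s,Ls):
    im=cv2.resize(D[n]["pixels"][y0:y0+h,x0:x0+w,::-1],None,fx=s,fy=s,interpolation=cv2.INTER_CUBIC)
    for L,q,zz,c in Ls:cv2.polylines(im,[cv2.convexHull(((proj(D[n],T(q,L,zz))-[x0,y0]+.5)*s).astype(np.int32))],1,c)
    return im
w=[(L,B,0,(255,0,0)) for L in W];b=[(BAR[0],p,z,(0,0,255))]
A=np.zeros((600,800,3),np.uint8)
def put(im,x,y):
    im=im[:600-y,:800-x];A[y:y+im.shape[0],x:x+im.shape[1]]=im
put(crop(d0,"top",115,175,32,32,6,w),0,0);put(crop(d0,"top",200,182,30,32,6,w),200,0)
put(crop(d0,"side",198,292,32,32,6,w),0,200);put(crop(d0,"side",236,224,34,32,6,w),200,200)
put(crop(d,"top",115,160,110,50,3.6 and 4,w+b),0,400)
put(crop(d,"side",195,215,72,100,5,w+b),440,0)
cv2.imwrite("pics/l5.png",A);print(p,z)
E
```

```text
clock: 25.2
position: [0.5395, 0.1917, 0.1541]
tcp_rot: [180.0, 0.0, -97.6]
wrist_force: [0.9, -0.2, -1.5]
grip_width: 0.193
gripper_force: 61.7
clock: 25.3
position: [0.5403, 0.1922, 0.1562]
tcp_rot: [-179.9, 0.1, -97.6]
wrist_force: [-0.3, -0.3, -1.5]
grip_width: 0.186
gripper_force: 61.7
[0.5405 0.1926 0.1566] [-1.7985e+02  1.6000e-01 -9.7590e+01]
[np.float64(0.5404559284745166), np.float64(0.1925674277417288), np.float64(-1.7031964492805625)] 0.1528203052167761
```

View pics/l5.png

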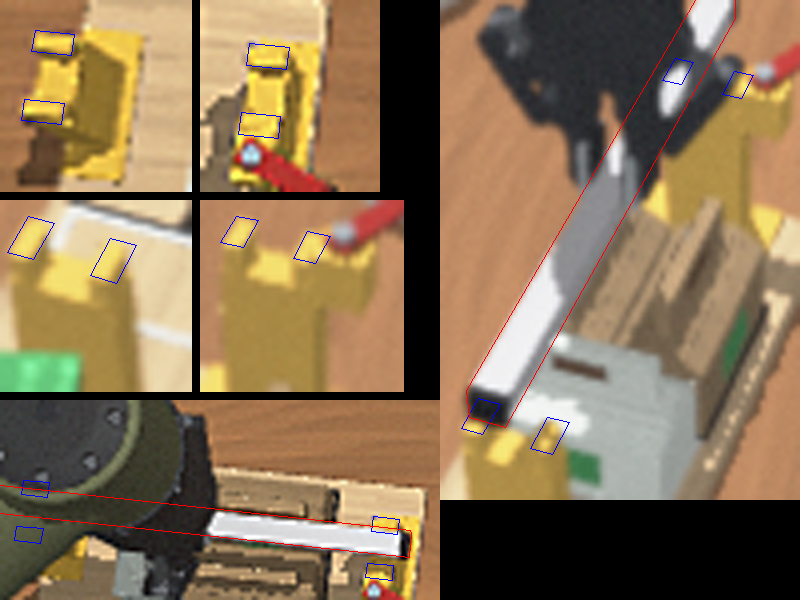

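Overlays of predicted notches and bar match the pictures within 1–2 mm (bar end at (490,405) in the side crop lies over the notch blocks at (480,415) and (550,435)). Aligning, then lowering slowly.

```bash
python3 -m creep '[0,-0.02,0.01,-0.03,0,-0.25,1, 0,0,0,0,0,-0.2,1, 0,0,0,0,0,-0.1,1, 0,0,0,0,0,0,1, 0,0,0,0,0,0,1]';  python3 go.py .5392 .1928 .1138 -97.5
```

```text
clock: 25.9
position: [0.5387, 0.1924, 0.1332]
tcp_rot: [-179.8, 0.1, -97.5]
wrist_force: [0.4, 0.3, -1.3]
grip_width: 0.195
gripper_force: 61.7
units turn [-0.01  0.03 -0.  ] shift [ 0.01  0.01 -0.48] q [ 39.8  -1.5  -9.3   0.1 -82.1 -47.3] F [ 0.4  0.3 -1.3]
```

```bash
python3 -m creep '[-0.01,0.03,0,0.01,0.01,-0.15,1, 0,0,0,0,0,-0.1,1, 0,0,0,0,0,-0.05,1, 0,0,0,0,0,0,1, 0,0,0,0,0,0,1]';  python3 go.py .5392 .1928 .1138 -97.5
```

```text
clock: 26.4
position: [0.5391, 0.1928, 0.1212]
tcp_rot: [180.0, -0.0, -97.5]
wrist_force: [0.5, 0.1, -2.1]
grip_width: 0.19
gripper_force: 61.7
units turn [ 0. -0. -0.] shift [ 0.   -0.   -0.19] q [ 39.7  -1.   -9.9  -0.  -81.1 -47.2] F [ 0.5  0.1 -2.1]
```

```bash
python3 -m creep '[0,0,0,0,0,-0.1,1, 0,0,0,0,0,-0.06,1, 0,0,0,0,0,0,1, 0,0,0,0,0,0,1]'; python3 -m creep '[0,0,0,0,0,-0.03,1, 0,0,0,0,0,0,1, 0,0,0,0,0,0,1]'; python3 go.py .5392 .1928 .1138 -97.5
```

```text
clock: 26.8
position: [0.539, 0.1928, 0.1147]
tcp_rot: [180.0, -0.0, -97.5]
wrist_force: [0.6, 0.3, -1.6]
grip_width: 0.191
gripper_force: 61.7
clock: 27.1
position: [0.5392, 0.1929, 0.1138]
tcp_rot: [180.0, 0.0, -97.5]
wrist_force: [0.3, -0.1, -0.7]
grip_width: 0.193
gripper_force: 61.8
units turn [-0. -0. -0.] shift [ 0. -0.  0.] q [ 39.7  -0.8 -10.5  -0.  -80.3 -47.2] F [ 0.3 -0.1 -0.7]
```

```bash
python3 -m creep '[0,0,0,0,0,-0.02,1, 0,0,0,0,0,0,1, 0,0,0,0,0,0,1]'
```

```text
clock: 27.4
position: [0.5392, 0.1929, 0.1137]
tcp_rot: [-180.0, 0.0, -97.5]
wrist_force: [-3.7, -0.3, 5.4]
grip_width: 0.191
gripper_force: 62.5
```

```bash
python3 -m creep '[0,0,0,0,0,0,0.6, 0,0,0,0,0,0,0.6, 0,0,0,0,0,0,0.6, 0,0,0,0,0,0.2,0.6, 0,0,0,0,0,0.7,0.6]' && python3 -m creep '[0,0,0,0,0,1,0.6, 0,0,0,0,0,0.8,0.6, 0,0,-0.45,-0.3,-0.65,0,0.6, 0,0,-0.5,-0.32,-0.7,0,0.6, 0,0,-0.5,-0.32,-0.7,0,0.6]' && python3 -m creep '[0,0,-0.5,-0.32,-0.7,0,0.6, 0,0,-0.5,-0.32,-0.7,0,0.6, 0,0,-0.5,-0.32,-0.7,0,0.6, 0,0,0,0,0,0,0.6, 0,0,0,0,0,0,0.6]'; python3 go.py .4622 .0261 .145 -123; python3 snap.py d6.pkl; python3 - <<'E'
from h import *
d=pickle.load(open("d6.pkl","rb"));B=[.5392,.1928,1.4403]
s=d["side"]
def hit(D,n,f,z,box):
    x0,y0,w,h=box;im=D[n]["pixels"][y0:y0+h,x0:x0+w].astype(int);m=f(im);ys,xs=np.nonzero(m)
    u=(xs.mean()+x0,ys.mean()+y0) if len(xs) else None
    return len(xs),u,(ray(D[n],u,z) if u else None)
red=lambda i:(i[...,0]>120)&(i[...,1]<60)&(i[...,2]<70)
d0=pickle.load(open("d0.pkl","rb"))
for D,q in((d0,"before"),(d,"now")):
  print(q,"red side",hit(D,"side",red,.137,(240,200,50,50)),"top",hit(D,"top",red,.137,(195,190,40,40)))
# bar silhouette in side/top
bar=lambda h:((h[...,1]<60)&(h[...,2]>140))
for n,bx,sd in(("top",(115,165,110,55),(175,190)),):
    m=mask(d[n]["pixels"],*bx,bar,sd);print(n,m[0].sum(),fit(d,BAR,{n:m},[.5392,.1928,1.4403],.11))
E
```

```text
clock: 27.9
position: [0.5377, 0.1922, 0.1462]
tcp_rot: [179.7, -0.2, -97.5]
wrist_force: [0.6, 0.9, -0.5]
grip_width: 0.402
gripper_force: 0.0
clock: 28.4
position: [0.5011, 0.1101, 0.2215]
tcp_rot: [-180.0, 0.0, -110.1]
wrist_force: [0.7, -0.4, -0.4]
grip_width: 0.402
gripper_force: 0.0
clock: 28.9
position: [0.4632, 0.0265, 0.2216]
tcp_rot: [-180.0, 0.1, -122.9]
wrist_force: [0.2, -0.7, -0.3]
grip_width: 0.407
gripper_force: 0.0
units turn [-0.01  0.01 -0.01] shift [-0.02 -0.01 -1.92] q [ 28.3 -19.  -15.2  -0.  -93.7 -61.2] F [ 0.2 -0.7 -0.3]
[0.4633 0.0273 0.221 ] [ 1.7997e+02  1.0000e-02 -1.2280e+02]
before red side (2, (np.float64(270.5), np.float64(223.5)), array([0.46455964, 0.0349722 , 0.137     ])) top (54, (np.float64(214.74074074074073), np.float64(211.51851851851853)), array([0.47594866, 0.04781576, 0.137     ]))
now red side (7, (np.float64(269.14285714285717), np.float64(224.0)), array([0.46784329, 0.0378228 , 0.137     ])) top (0, None, None)
top 664 (array([0.5574595 , 0.3344221 , 1.44094284]), np.float64(0.5206083057126145))
```

```bash
python3 -m creep '[0,0,0,-0.03,-0.03,-0.4,0.6, 0,0,0,0,0,-0.7,0.6, 0,0,0,0,0,-0.5,0.6, 0,0,0,0,0,-0.2,0.6, 0,0,0,0,0,0,0.6]' && python3 -m creep '[0,0,0,0,0,0,1, 0,0,0,0,0,0,1, 0,0,0,0,0,0,1, 0,0,0,0,0,0,1, 0,0,0,0,0,0,1]' 25; python3 go.py .4622 .0261 .146 -123
python3 - <<'E'
import numpy as np
a=np.radians(np.linspace(-25.5,92,25)-97.5);p=.048*np.c_[np.cos(a),np.sin(a)]
print((np.diff(p,axis=0)/.04).round(2).tolist(),np.diff(a)[0]/.15)
E
```

```text
clock: 29.5
position: [0.4616, 0.0259, 0.1478]
tcp_rot: [179.9, -0.1, -122.8]
wrist_force: [-0.3, 0.7, 0.2]
grip_width: 0.401
gripper_force: 0.0
clock: 30.0
position: [0.4625, 0.0258, 0.1501]
tcp_rot: [-179.9, 0.1, -122.8]
wrist_force: [0.1, 2.0, 5.4]
grip_width: 0.125
gripper_force: 24.8
units turn [-0.01  0.01 -0.02] shift [-0.01  0.01 -0.1 ] q [ 28.3 -19.2 -22.8   0.  -86.3 -61.1] F [0.1 2.  5.4]
[[0.09, -0.05], [0.09, -0.04], [0.1, -0.04], [0.1, -0.03], [0.1, -0.02], [0.1, -0.01], [0.1, -0.0], [0.1, 0.01], [0.1, 0.02], [0.1, 0.02], [0.1, 0.03], [0.09, 0.04], [0.09, 0.05], [0.09, 0.06], [0.08, 0.06], [0.08, 0.07], [0.07, 0.08], [0.06, 0.08], [0.05, 0.09], [0.05, 0.09], [0.04, 0.09], [0.03, 0.1], [0.02, 0.1], [0.01, 0.1]] 0.5696560753037054
```

```bash
python3 -m creep '[0,0,0.57,0.09,-0.05,0,1, 0,0,0.57,0.09,-0.04,0,1, 0,0,0.57,0.1,-0.04,0,1, 0,0,0.57,0.1,-0.03,0,1, 0,0,0.57,0.1,-0.02,0,1]' && python3 -m creep '[0,0,0.57,0.1,-0.01,0,1, 0,0,0.57,0.1,0,0,1, 0,0,0.57,0.1,0.01,0,1, 0,0,0.57,0.1,0.02,0,1, 0,0,0,0,0,0,1]'; python3 go.py .4883 .0663 .15 -82
```

```text
clock: 30.5
position: [0.4818, 0.0181, 0.1501]
tcp_rot: [-179.9, -0.0, -98.2]
wrist_force: [0.2, 0.5, 5.4]
grip_width: 0.125
gripper_force: 24.8
clock: 31.0
position: [0.4981, 0.0182, 0.1502]
tcp_rot: [-179.9, -0.1, -78.7]
wrist_force: [2.2, -3.9, 4.6]
grip_width: 0.125
gripper_force: 24.8
units turn [ 0.01  0.01 -0.39] shift [-0.25  1.2  -0.  ] q [ 25.4 -13.3 -18.2   0.2 -85.1 -14.1] F [ 2.2 -3.9  4.6]
```

```bash
python3 -m creep '[0,0,0.57,0.1,0.02,0,1, 0,0,0.57,0.1,0.03,0,1, 0,0,0.57,0.09,0.04,0,1, 0,0,0.57,0.09,0.05,0,1, 0,0,0.57,0.09,0.06,0,1]' && python3 -m creep '[0,0,0.57,0.08,0.06,0,1, 0,0,0.57,0.08,0.07,0,1, 0,0,0.57,0.07,0.08,0,1, 0,0,0.57,0.06,0.08,0,1, 0,0,0,0,0,0,1]'; python3 go.py .5361 .0617 .15 -5.5
```

```text
clock: 31.5
position: [0.5171, 0.0258, 0.1502]
tcp_rot: [-180.0, -0.2, -54.1]
wrist_force: [3.6, -5.9, 3.8]
grip_width: 0.123
gripper_force: 24.7
clock: 32.0
position: [0.5296, 0.0378, 0.1503]
tcp_rot: [-179.9, -0.3, -34.6]
wrist_force: [8.0, -5.9, 2.3]
grip_width: 0.124
gripper_force: 24.5
units turn [0.01 0.04 3.38] shift [ 0.16  0.6  -0.01] q [ 26.   -8.3 -13.8   0.2 -84.2  29.4] F [ 8.  -5.9  2.3]
```

```bash
python3 -m creep '[0,0,0.48,0.06,0.06,0,1, 0,0,0.48,0.06,0.08,0,1, 0,0,0.48,0.04,0.08,0,1, 0,0,0.48,0.03,0.09,0,1, 0,0,0.48,0.01,0.09,0,1]' && python3 -m creep '[0,0,0.48,0.0,0.09,0,1, 0,0,0.5,0,0.09,0,1, 0,0,0,0,0,0,1, 0,0,0,0,0,0,1]'; python3 go.py .5361 .0617 .15 -5.5
```

```text
clock: 32.5
position: [0.5373, 0.0541, 0.1503]
tcp_rot: [180.0, -0.3, -13.9]
wrist_force: [7.9, -5.0, 2.5]
grip_width: 0.123
gripper_force: 24.5
clock: 32.9
position: [0.5382, 0.0602, 0.1504]
tcp_rot: [179.9, -0.4, -5.7]
wrist_force: [12.5, -8.4, 1.0]
grip_width: 0.118
gripper_force: 24.6
units turn [0.02 0.04 0.02] shift [-0.05  0.04 -0.01] q [ 27.9  -6.7 -12.4   0.3 -84.   56.4] F [12.5 -8.4  1. ]
```

```bash
python3 -m creep '[0,0,0,0.03,0.06,0,1, 0,0,0,0,0.04,0,1, 0,0,0,0,0,0,1, 0,0,0,0,0,0,1]'
```

```text
clock: 33.3
position: [0.5383, 0.0606, 0.1504]
tcp_rot: [179.5, -0.2, -5.8]
wrist_force: [9.3, -19.5, 1.7]
grip_width: 0.12
gripper_force: 25.0
```

Keeper is at its stop (20 N resistance). Release, rise and back off for a final check.

```bash
python3 -m creep '[0,0,0,0,0,0,0.6, 0,0,0,0,0,0,0.6, 0,0,0,0,0,0,0.6, 0,0,0,0,0,0.5,0.6, 0,0,0,0,0,1,0.6]' && python3 -m creep '[0,0,0,0,0,1,0.6, 0,0,0,-0.3,-0.6,0.5,0.6, 0,0,0,-0.3,-0.9,0,0.6, 0,0,0,-0.3,-0.9,0,0.6, 0,0,0,-0.3,-0.9,0,0.6]' && python3 -m creep '[0,0,0,-0.3,-0.9,0,0.6, 0,0,0,-0.3,-0.9,0,0.6, 0,0,0,-0.3,-0.9,0,0.6, 0,0,0,-0.3,-0.9,0,0.6, 0,0,0,-0.3,-0.9,0,0.6]'  && python3 -m creep '[0,0,0,-0.3,-0.9,0,0.6, 0,0,0,-0.3,-0.9,0,0.6, 0,0,0,0,0,0,0.6, 0,0,0,0,0,0,0.6]'; python3 snap.py d7.pkl; python3 - <<'E'
from h import *
d=pickle.load(open("d7.pkl","rb"));t,s=d["top"],d["side"];B=[.5392,.1928,1.4403]
def toB(w):
    C,Sn=np.cos(B[2]),np.sin(B[2]);e=w[:2]-B[:2];return (np.array([C*e[0]+Sn*e[1],-Sn*e[0]+C*e[1]])*1e3).round(1)
def pts(c,f,box):
    x0,y0,w,h=box;h_=cv2.cvtColor(c["pixels"][y0:y0+h,x0:x0+w],cv2.COLOR_RGB2HSV).astype(int);ys,xs=np.nonzero(f(h_));return np.c_[xs+x0,ys+y0]
red=lambda h:((h[...,0]<6)|(h[...,0]>172))&(h[...,1]>160)
for n in d:
    q=pts(d[n],red,(115,165,160,180)) if n=="side" else pts(d[n],red,(190,165,40,55))
    P=np.array([toB(ray(d[n],u,.137)) for u in q]);print(n,"red",len(q),P.mean(0),P.min(0),P.max(0))
bar=lambda h:((h[...,1]<40)&(h[...,2]>150))
q=pts(t,bar,(115,165,115,55));P=np.array([toB(ray(t,u,.128)) for u in q]);P=P[abs(P[:,1])<14];print("bar bright",len(P),P.min(0),P.max(0),P.mean(0),np.polyfit(P[:,0],P[:,1],1))
blk=lambda h:h[...,2]<40
q=pts(t,blk,(105,165,125,60));P=np.array([toB(ray(t,u,.128)) for u in q]);P=P[(abs(P[:,1])<14)&(abs(P[:,0])>140)]
for sg in(1,-1):
    k=P[P[:,0]*sg>0];print("cap",sg,len(k),k.min(0) if len(k) else 0,k.max(0) if len(k) else 0)
cv2.imwrite("pics/f.png",np.vstack([cv2.resize(t["pixels"][160:235,105:235,::-1],None,fx=5,fy=5)]))
E
```

```text
clock: 33.8
position: [0.5349, 0.0664, 0.2057]
tcp_rot: [179.9, 0.4, -5.6]
wrist_force: [0.1, 0.3, -0.7]
grip_width: 0.394
gripper_force: 0.0
clock: 34.3
position: [0.4881, -0.0663, 0.2688]
tcp_rot: [-180.0, -0.0, -5.5]
wrist_force: [-0.2, 0.3, 0.8]
grip_width: 0.399
gripper_force: 0.0
clock: 34.8
position: [0.4282, -0.2467, 0.2688]
tcp_rot: [-180.0, -0.0, -5.6]
wrist_force: [0.8, 0.2, -0.4]
grip_width: 0.404
gripper_force: 0.0
clock: 35.2
position: [0.4045, -0.3181, 0.2683]
tcp_rot: [-180.0, 0.0, -5.7]
wrist_force: [-0.0, 0.2, -0.1]
grip_width: 0.399
gripper_force: 0.0
[ 0.4051 -0.3172  0.2687] [ 1.80e+02 -1.00e-02 -5.57e+00]
top red 65 [-131.78307692   10.35076923] [-138.3  -19.1] [-124.8   39.2]
side red 32 [-129.609375    9.846875] [-136.2   -6.8] [-123.8   28.6]
bar bright 576 [-147.8  -13.5] [151.3  10.1] [10.60052083  0.7953125 ] [-0.00363002  0.83379265]
cap 1 5 [153.8  -4.6] [156.4   7.7]
cap -1 10 [-154.1   -3.9] [-149.7   11.4]
```

```bash
python3 -c "
from station import manip
print(manip.job_done())"
```

```text
the job is handed in; nothing more can be done
None
```

I handed the job in at about 35 s: both cartons are set down in their outlines, the bar lies centred in both notches, and the keeper is turned across it to its stop. The final images confirmed the bar and keeper by measurement, but I did not re-check the cartons after the bar went on.

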